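# Take down the dosing cup and open the child-safe descaler jar

## Task

Get the descaler ready for dosing: lift the deep square dosing cup up and off the hanging board and set it down (not dropped) upright in the middle of the cork mat, and let go of it. Then open the square jar: press its push-and-turn cap down against the spring, keep it pressed while turning it anticlockwise by about a quarter turn, and lift it off. Finish still holding the cap in the gripper, level and still, about 7 cm straight above the open mouth, and leave everything else in its place.

Things in the scene. Friction and masses are not known exactly. Their poses are not given: they have to be found in the camera images.
- cup: white plastic square dosing cup, open at the top, 48 mm (x) by 46 mm (y) by 55 mm high, walls 3 mm, 30 to 65 g. Origin: centre of its underside, z up. At the start it hangs by its hook at one of two places on the board, its y axis along the board, its underside 68 mm above the worktop. Grip it from above across its y sides
- cup_hook (a point): on the cup, centre of the underside of its hook strap, 62 mm above the cup's underside and at x = +31 mm. The strap, 22 mm wide, rises from the rim at the +x side to 66 mm above the underside, goes over the board's top edge and down behind it (tip 44 mm above the cup's underside, out to x = +41 mm). Raise the cup by over 20 mm, then move it off in its -x direction
- board: upright hanging board: an open white frame with an oak top rail, fixed to the worktop on an oak foot, 12 mm thick (x), 240 mm wide (y), 130 mm high; origin under the middle of the upright frame, on the worktop; cup and tray hang on its -x face, 58 mm either side of its middle
- tray: white soap tray, shallow and wide (48 x 80 x 28 mm high), hung on the same board by a like strap; leave it hanging. Origin: centre of its underside
- mat: square cork mat fixed to the worktop, 100 x 100 x 6 mm; origin at the centre of its underside
- jar: square white descaler jar, 110 x 110 mm, fixed in an oak frame (150 x 150 x 22 mm) on the worktop; origin at the centre of its underside. Body 114 mm high, shoulder up to 133 mm, then a neck of 36 mm diameter up to 165 mm with lugs to 46 mm diameter. It cannot turn or move
- jar_mouth (a point): centre of the open mouth, on top of the jar's neck, 165 mm above the worktop
- cap: round ribbed grey push-and-turn safety cap on the jar's neck, 55 mm diameter, 27 mm high, 40 to 65 g; origin at the centre of its underside, z up, 151 mm above the worktop when on. Locked at the start, its x axis along the jar's x axis. Unpressed it is locked (0.15 rad of play; do not force it). Fingertips have room down to 18 mm below its lower rim
- cap_top (a point): centre of the cap's flat top, 178 mm above the worktop at the start. A spring pushes the cap up: press it down more than 4.2 mm (about 9 N; 5 to 6 mm is safe; hard stop at 7 mm, about 12 N), keep it down and turn it anticlockwise seen from above. From 0.85 to 2.4 rad of turn it is free, the spring raises it by 3 mm, and it lifts straight off. Grip it firmly round its sides from above
- tub: small round lidded tub, 56 mm diameter, 85 mm high, beyond the mat; leave it. Origin: centre of its underside
- spray: tall round bottle, 66 mm diameter, 200 mm high; leave it. Origin: centre of its underside
- brush: hand brush with a wooden handle, lying on the worktop; leave it. Origin: centre of its underside
- basket: small open wooden box, 120 x 100 x 50 mm; leave it. Origin: centre of its underside
- soap: cardboard soap box, 80 x 55 x 30 mm; leave it. Origin: centre of its underside
- mug: white mug, 80 mm diameter, 90 mm high; leave it. Origin: centre of its underside
There are look-alikes about, which are no part of the job. Of the things that look like the cap, the middle-sized one is meant. What is shaped like the jar but orange is not meant.

How it is judged:
On the way, in this order (a step that is already met when the one before it is completed fails the run):
1. the dosing cup stands upright in the middle of the cork mat, let go (horizontal distance between cup and mat below 0.035 m and z of cup in the frame of mat between 0.002 and 0.011 m and angle between cup's own z axis and vertical below 0.12 rad and linear speed of cup below 0.03 m/s and contact force between the fingers and cup below 0.05 N), for 0.2 s.
2. the cap is pressed down on the jar by 3 mm or more, before it is turned (z of cap in the frame of jar below 0.148 m and angle between the x axis of cap and the x axis of jar, either way round below 0.4 rad), for 0.02 s.
3. the cap is turned by at least 0.65 rad while still on the neck (angle between the x axis of cap and the x axis of jar, either way round above 0.65 rad and z of cap in the frame of jar below 0.16 m), for 0.05 s.
At the end, for the whole second after the job is handed in: The gripper holds the cap, still and level (within 0.3 rad), its underside 30 to 165 mm above the jar's mouth and within 40 mm of straight above it, not touching the jar; the dosing cup stands free and upright on the cork mat, its centre within 35 mm of the mat's centre (all of step 1 and z of cap in the frame of jar between 0.195 and 0.33 m and horizontal distance between cap and jar_mouth below 0.04 m and angle between cap's own z axis and vertical below 0.3 rad and linear speed of cap below 0.03 m/s and contact force between the fingers and cap above 1 N and contact force between cap and jar below 0.05 N); the arm keeps its last pose, push and grip.
It fails at once if the soap tray is moved by more than 30 mm (distance of tray from where it was at the start of the episode above 0.03 m).
It fails at once if another bystander (tub, bottle, brush, basket, soap box, mug) is moved by more than 40 mm (distance of any of tub, spray, brush, basket, soap, mug from where it was at the start of the episode above 0.04 m).
It fails at once if the dosing cup is dropped: let go more than 20 mm above the mat (horizontal distance between cup and mat below 0.07 m and z of cup in the frame of mat above 0.026 m and contact force between the fingers and cup below 0.02 N).
It also fails if it takes over 53 s, if anything falls off the work surface, if the arm or the gripper's body presses on something with over 40 N, if the wrist force passes 120 N, or if a joint passes its speed limit or range.

## Robot

A 7-joint arm with a two-finger parallel gripper is mounted at the origin on the work surface. World frame = base frame: x ahead of the robot, y to its left, z up, the work surface at z = 0. Lengths are in m, angles in rad, forces in N, time in s.
With the tool pointing down it reaches from about 0.425 to 0.95 m from the base axis. Payload 4.7 kg.
Tool frame: the origin (TCP) lies between the finger pads; the fingertips stand 25 mm ahead of it and the grasp point (between the pads) lies 6 mm ahead of it; z points along the fingers, y is the line along which they close (so a half turn about z gives the same grasp; the last joint's range is limited). The gripper opens to 85 mm and grips with 20 to 120 N. Pads are 22 mm wide; open, the fingers measure 114 mm over their backs; the gripper's body (76 mm by 85 mm) begins 54 mm behind the grasp point. The pads swing forward as they close: fully open they stand 13 mm farther back than shut.
Start: joints at [-1.199, 0.469, -0.049, 1.532, 0.024, 1.141, -0.082], TCP at [0.263, 0.622, 0.256] pointing down, gripper open.
Joint ranges: [-2.59, 2.59], [-0.33, 1.99], [-1.39, 1.29], [0.1, 2.45], [-1.04, 4.18], [0.21, 1.99], [-2.66, 2.66]. Speed limits (rad/s): [2.57, 2.57, 3.14, 3.14, 3.14, 3.14, 3.14].

## Interface

Orientations are given as a 3x3 rotation matrix whose columns are the frame's x, y, z axes.
In Python, from rig import * gives the robot as it stands. Calls block until the motion is done:
- movep(position, orientation): joint-space move of the TCP to a pose.
- move_l(position, attitude=None, feed=0.15, until_force=None): straight line of the TCP; attitude=None keeps the orientation; feed is the mean speed in m/s. With until_force (N) it stops when the force on the tool has changed by that much, and returns True; else False.
- move_joints(angles): joint-space move.
- command_gripper(opening, newtons=None): finger opening in m; newtons is the grip in N (None keeps the last); returns when the fingers have stopped.
- sleep(seconds).
- inverse_kinematics(position, orientation): joint angles nearest the present ones, or None.
- sense(): the state.
- camera(name): name is "side" or "top" or "wrist"; returns (picture, depth): 480x640x3 uint8, red, green, blue; 480x640 float32, m along the optical axis (not along the pixel's ray), 0 where there is no reading.
- camera_params(name): a dict with "K" (3x3 intrinsics, pixels), "dist" ([k1, k2, p1, p2, k3] as OpenCV has them; the pictures are not rectified), "position" and "rotation" of the camera in the world; the wrist camera has in their place "tool_from_camera" (4x4, takes a point from camera to tool coordinates, whose origin is the TCP and whose axes are the flange's). Camera axes: x right, y down, z forward; pixel columns grow to the right and rows downward; lengths in m; the calibration is good to about 2 mm. A picture is of the moment at which its call begins: read the wrist's pose just before it. camera_params takes no time and is no camera call.
A pose or a line that the arm cannot do raises Unreachable and nothing moves.
- finish_job(): hands the job in; it is judged then, once.
The state is a dict: "time_s": time; "joint_pos": joint angles; "qd": joint speeds; "joint_efforts": joint torques, N m; "position": TCP position; "tcp_rot": TCP orientation; "wrist_force": force on the tool from outside, world axes, zero at the start; "ft_torque": the same for the moment, N m; "finger_gap": finger opening in m; "gripper_force": force on a finger pad.
Only numpy, scipy, OpenCV 4.12 (cv2) and the standard library are available. Lean on these libraries where they do the work, as an engineer would, in place of code of your own. Each camera call takes 0.05 s, during which the arm holds its last target. There are 200 camera calls.

## Working session

There is one attempt and no reset: what is moved stays moved. The work goes in short steps, each a Python script; the robot and the scene stay as the last script left them, time stands still between calls to the robot, and variables do not carry over. Pictures are saved under pics/ and viewed, at most 10 in all, crops included, and the job is handed in when it is done.

```bash
mkdir -p pics; ls
cat > h.py <<'E'
from rig import *
import numpy as np, cv2
def cloud(name, depth, R=None, t=None):
    p=camera_params(name); K=np.array(p["K"]); d=np.array(p["dist"],float)
    v,u=np.mgrid[0:480,0:640]
    n=cv2.undistortPoints(np.stack([u,v],-1).reshape(-1,1,2).astype(np.float64),K,d).reshape(480,640,2)
    P=np.dstack([n[...,0]*depth,n[...,1]*depth,depth]).astype(float)
    if "tool_from_camera" in p:
        T=np.array(p["tool_from_camera"]); P=P@T[:3,:3].T+T[:3,3]
        P=P@np.array(R).T+np.array(t)
    else: P=P@np.array(p["rotation"]).T+np.array(p["position"])
    P[depth<=0]=np.nan
    return P
E
python3 - <<'E'
from h import *
s=sense(); print(s["time_s"],s["position"],s["tcp_rot"],s["finger_gap"])
for n in ["top","side","wrist"]:
    im,d=camera(n); cv2.imwrite(f"pics/{n}0.png",im[...,::-1])
    np.savez(f"{n}0.npz",im=im,d=d,R=s["tcp_rot"],t=s["position"])
    p=camera_params(n); print(n,p.get("position"),np.round(p["K"],1).tolist())
E
```

```text
pics
0.0 [0.26311401 0.62102096 0.25524163] [[-9.20763523e-01  3.90120543e-01 -7.04288448e-04]
 [ 3.90121171e-01  9.20761644e-01 -1.86198508e-03]
 [-7.79168408e-05 -1.98920577e-03 -9.99998018e-01]] 0.08532885797595037
top [ 0.41111814 -0.07620721  1.81534718] [[622.1, 0.0, 325.7], [0.0, 622.1, 235.8], [0.0, 0.0, 1.0]]
side [-0.20148338 -0.91347214  0.77166298] [[538.1, 0.0, 312.1], [0.0, 538.1, 248.7], [0.0, 0.0, 1.0]]
wrist None [[399.9, 0.0, 316.0], [0.0, 399.9, 233.3], [0.0, 0.0, 1.0]]
```

View pics/top0.png

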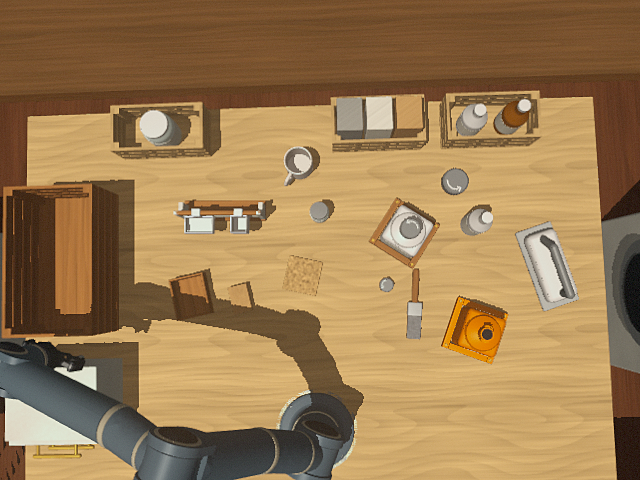

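View pics/side0.png

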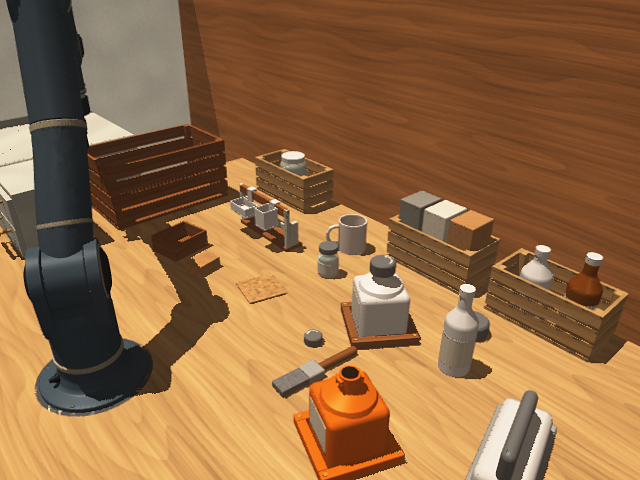

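Top view: the board's rail spans (175..270, 210). The wide tray hangs at (199,225), the narrower cup at (240,225), and the mat is at (303,274). The white jar with its cap is at (410,229). The other caps are the small one at (387,284) and the large one at (455,181). Image up is +x and image left is +y.

Run:
```python
from h import *
z=np.load("top0.npz"); im,d=z["im"],z["d"]; P=cloud("top",d)
def box(u0,u1,v0,v1,z0,z1):
    Q=P[v0:v1,u0:u1]; m=(Q[...,2]>z0)&(Q[...,2]<z1); mm=np.zeros(d.shape,bool); mm[v0:v1,u0:u1]=m; return mm
def rect(m,name):
    Q=P[m]; r=cv2.minAreaRect((Q[:,:2]*1000).astype(np.float32)); print(name,len(Q),"c",np.round(r[0],1),"size",np.round(r[1],1),"ang",round(r[2],1),"z",np.round(np.percentile(Q[:,2],[5,50,95])*1000,1))
rect(box(228,252,217,238,.112,.132),"cup rim"); rect(box(182,218,214,238,.085,.112),"tray")
rect(box(165,280,195,222,.124,.145),"rail+straps")
hsv=cv2.cvtColor(im,cv2.COLOR_RGB2HSV)
rect(box(390,430,205,250,.17,.19),"cap"); rect(box(380,430,195,265,.1,.125),"jar body"); rect(box(365,445,190,270,.015,.03),"jar frame")
rect(box(280,325,250,300,.0045,.02),"mat z")
rect(box(305,335,195,225,.075,.1),"tub"); rect(box(455,500,200,240,.18,.21),"spray")
rect(box(275,320,140,190,.07,.1),"mug")
print("table z",np.nanmedian(P[300:340,300:400,2]))
m=box(390,430,205,250,.17,.19); Q=P[m]; c,r=cv2.minEnclosingCircle((Q[:,:2]*1000).astype(np.float32)); print("cap circ",c,r)
def pc(name,uv): print(name,np.round(P[uv[1],uv[0]],3))
for n,a in dict(matc=(303,274),cup=(240,226),tray=(199,226),soap=(241,294),basket=(192,294)).items(): pc(n,a)
cv2.imwrite("pics/crop.png",np.hstack([cv2.resize(im[190:310,160:340],None,fx=4,fy=4,interpolation=cv2.INTER_CUBIC)[...,::-1]]))
```

```text
cup rim 75 c [583.6 192.9] size [46.8 42.8] ang 87.8 z [114.8 120.8 127.4]
tray 124 c [591.7 309.6] size [88.  51.2] ang 88.2 z [ 86.9  93.8 104.4]
rail+straps 461 c [611.1 250.4] size [240.1  35.6] ang 89.7 z [125.5 130.9 138.4]
cap 337 c [ 554.9 -270.9] size [53.2 53.8] ang 1.3 z [172.1 177.9 183.4]
jar body 844 c [ 555.1 -270.8] size [109.7 111.5] ang 55.9 z [103.9 114.3 124. ]
jar frame 881 c [ 556.3 -272. ] size [163.2 284.2] ang 62.6 z [16.2 22.  28. ]
mat z 897 c [443.6  27.4] size [128.5 142.4] ang 88.4 z [ 4.9  7.8 13.9]
tub 242 c [621.5 -27.9] size [47.2 47.7] ang 24.6 z [76.9 84.8 91.1]
spray 117 c [ 575.8 -468.1] size [28.9 29.4] ang 89.0 z [191.1 199.5 205.5]
mug 215 c [754.2  27.2] size [ 76.7 101.4] ang 87.5 z [72.3 86.1 95.2]
table z -2.966656839764603e-05
cap circ (555.3148803710938, -270.9335632324219) 27.830724716186523
matc [0.445 0.024 0.004]
cup [0.585 0.197 0.062]
tray [0.588 0.311 0.073]
soap [0.392 0.202 0.032]
basket [0.396 0.35  0.004]
```

View pics/crop.png

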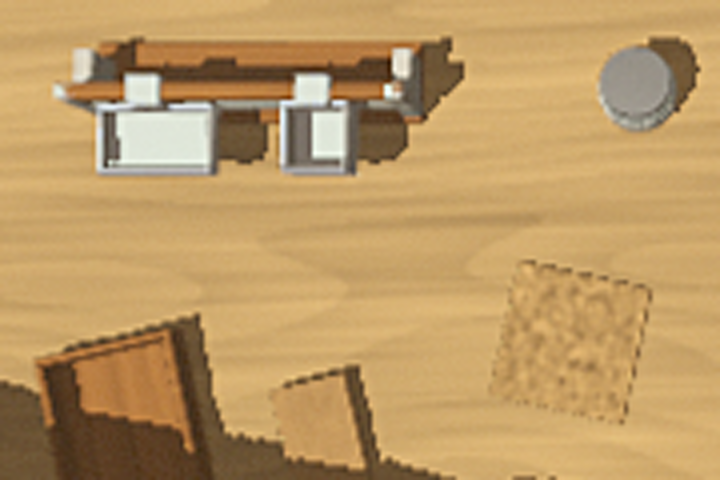

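```bash
cat >> h.py <<'E'
def down(a):  # tool pointing down; finger line (tool y) at angle a from world +y
    c,s=np.cos(a),np.sin(a); return np.array([[-c,-s,0],[-s,c,0],[0,0,-1.]])
def shot(n,tag):
    s=sense(); im,d=camera(n); cv2.imwrite(f"pics/{tag}.png",im[...,::-1])
    return im,cloud(n,d,s["tcp_rot"],s["position"])
def rect(Q,name):
    r=cv2.minAreaRect((Q[:,:2]*1000).astype(np.float32)); print(name,len(Q),"c",np.round(r[0],1),"size",np.round(r[1],1),"ang",round(r[2],1),"z",np.round(np.percentile(Q[:,2],[5,50,95])*1000,1)); return r
E
python3 - <<'E'
from h import *
movep([0.56,0.20,0.30],down(0)); s=sense(); print(s["time_s"],s["position"],s["joint_pos"])
im,P=shot("wrist","wrist1"); np.save("w1.npy",P)
x,y,z=P[...,0],P[...,1],P[...,2]
m=(abs(x-.583)<.05)&(abs(y-.195)<.045)&(z>.116)&(z<.1275); rect(P[m],"cup")
m2=(z>.126)&(z<.145)&(x>.59)&(x<.64)&(y<.4); rect(P[m2],"rail")
for n,m in (("rim",m),("rail",m2)):
    Q=P[m]; print(n,np.round(np.percentile(Q,[1,50,99],axis=0)*1000,1).tolist())
m3=(z>.005)&(z<.012)&(abs(x-.445)<.09)&(abs(y-.024)<.09)
print(m3.sum());
E
```

```text
2.025 [0.55954378 0.20141025 0.29986581] [-0.48936366  0.30098005  0.09358611  1.68230868 -0.03091305  1.15986879
  1.18527498]
cup 1520 c [587.8 195.6] size [89.9 50.9] ang 88.7 z [116.9 122.4 126.3]
rail 5128 c [619.4 251.2] size [238.8  21. ] ang 88.4 z [127.6 130.5 134.9]
rim [[562.8, 152.1, 116.1], [606.6, 194.8, 122.4], [613.8, 237.7, 127.2]]
rail [[607.9, 134.7, 126.4], [618.3, 248.3, 130.5], [629.7, 366.9, 135.5]]
10428
```

View pics/wrist1.png

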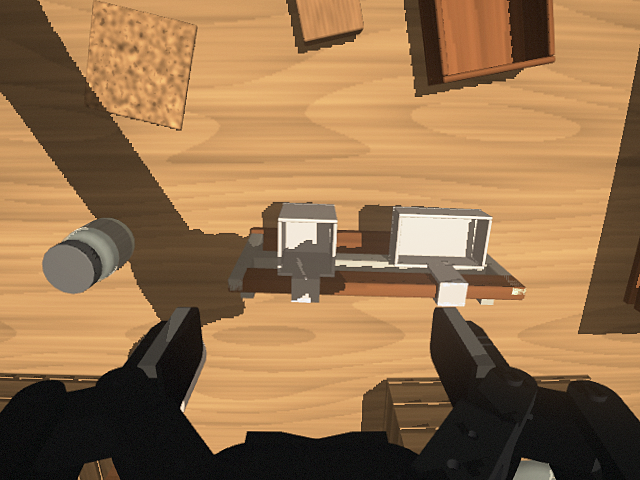

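Wrist view: cup rim at (278..338, 205..275), tray at (390..492, 208..272), and mat corners at about (95,1), (197,26), (182,130) and (86,103).

Run:
```python
from h import *
P=np.load("w1.npy"); mm=np.zeros((480,640),bool); mm[198:276,272:342]=1
x,y,z=np.moveaxis(P,-1,0)
m=mm&(z>.119)&(z<.127)&(x<.604); r=rect(P[m],"cup rim"); print(np.round(np.percentile(P[m],[2,50,98],axis=0)*1000,1).tolist())
# board yaw: front edge of rail, away from straps
Q=P[(z>.126)&(z<.1335)&(x>.6)&(x<.64)&(y<.4)]
xs=[]
for a in np.arange(.14,.36,.01):
    q=Q[abs(Q[:,1]-a)<.005]; xs.append((a,np.percentile(q[:,0],5),np.percentile(q[:,0],95)))
xs=np.array(xs); print("slopes front/back",np.polyfit(xs[:,0],xs[:,1],1),np.polyfit(xs[:,0],xs[:,2],1))
for uv in [(97,3),(196,26),(182,129),(87,103)]: print(uv,np.round(P[uv[1],uv[0]],4))
```

```text
cup rim 639 c [583.4 194.8] size [45.9 41.9] ang 88.6 z [120.4 122.5 123.9]
[[562.8, 171.8, 119.6], [570.5, 194.1, 122.5], [602.8, 217.6, 124.3]]
slopes front/back [0.02662093 0.60601001] [0.03281821 0.61634443]
(97, 3) [ 0.3856 -0.0044  0.0056]
(196, 26) [0.4074 0.0882 0.0052]
(182, 129) [0.5027 0.0653 0.0014]
(87, 103) [ 0.4761 -0.0273  0.0058]
```

Run:
```python
from h import *
R=down(-0.03); cx,cy=.585,.195
command_gripper(.085)
movep([cx,cy,.19],R); move_l([cx,cy,.111],feed=.12)
s=sense(); print("at",s["position"],s["wrist_force"])
command_gripper(.04,30); s=sense(); print("grip",s["finger_gap"],s["gripper_force"],s["time_s"])
if s["finger_gap"]>.043:
    move_l([cx,cy,.155],feed=.08); s=sense(); print("lift",s["finger_gap"],s["wrist_force"],s["position"])
    u=np.array([np.cos(-.03),np.sin(-.03)]); p=np.array([cx,cy])-.10*u
    move_l([p[0],p[1],.157],feed=.12)
    im,P=shot("side","side2"); print(sense()["time_s"])
    cv2.imwrite("pics/side2c.png",cv2.resize(im[170:320,200:400],None,fx=4,fy=4)[...,::-1])
```

```text
at [0.58575527 0.19529245 0.11210395] [0.04447288 0.15182189 0.50579704]
grip 0.045671988888290035 35.26785135269165 4.0667
lift 0.04568382662773438 [ 0.78716796 -0.09840529 -0.68546399] [0.58502801 0.19499927 0.15508059]
5.8
```

View pics/side2c.png

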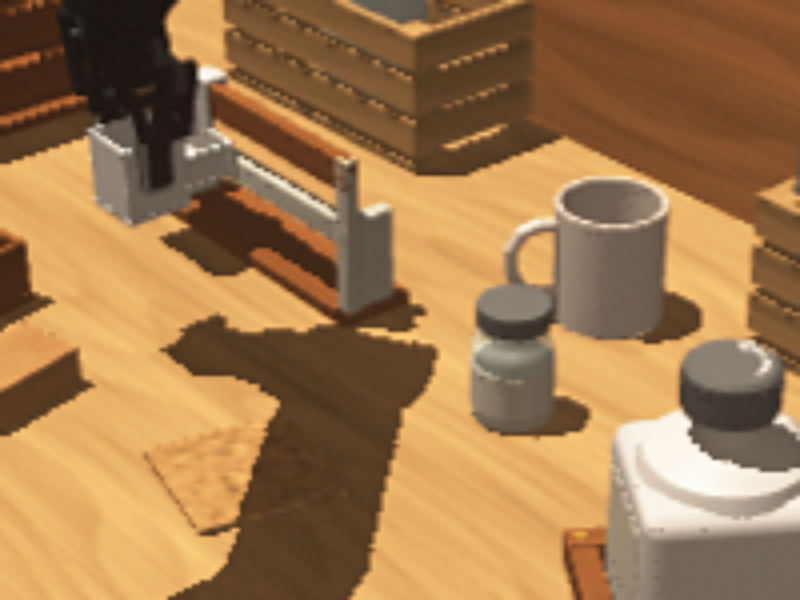

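The cup is in the gripper at crop (140,170), clear of the board and upright. Next I place it on the mat.

Run:
```python
from h import *
mx,my=.443,.0275
move_l([mx,my,.12],feed=.18); move_l([mx,my,.056],feed=.1)
f=move_l([mx,my,.045],feed=.02,until_force=2.5); s=sense(); print(f,s["position"],s["wrist_force"],s["time_s"])
command_gripper(.075); print(sense()["finger_gap"])
move_l([mx,my,.15],feed=.15); sleep(.1)
for n in ("wrist","top"):
    im,P=shot(n,n+"3"); x,y,z=np.moveaxis(P,-1,0)
    m=(z>.055)&(z<.066)&(abs(x-mx)<.033)&(abs(y-my)<.04); rect(P[m],n+" cup rim")
    m=(z>.003)&(z<.012)&(abs(x-mx)<.07)&(abs(y-my)<.07); rect(P[m],n+" mat")
print(sense()["time_s"])
cv2.imwrite("pics/top3c.png",cv2.resize(im[180:320,160:340],None,fx=4,fy=4)[...,::-1])
q=sense()["joint_pos"]
for a in np.arange(-3.1,3.1,.3):
    j=inverse_kinematics([.555,-.271,.26],down(a)); print(round(a,2),None if j is None else np.round(j[[0,6]],2))
```

```text
True [0.44384229 0.02773439 0.05024928] [0.19168701 0.73541143 2.2708176 ] 8.1333
0.0754116799976159
wrist cup rim 2154 c [446.2  27.9] size [45.6 48.8] ang 88.1 z [56.  60.9 62.8]
wrist mat 14907 c [442.3  26. ] size [111.3 100.3] ang 76.0 z [5.2 6.5 9.8]Traceback (most recent call last):
  File "<stdin>", line 9, in <module>
  File "h.py", line 20, in rect
    r=cv2.minAreaRect((Q[:,:2]*1000).astype(np.float32)); print(name,len(Q),"c",np.round(r[0],1),"size",np.round(r[1],1),"ang",round(r[2],1),"z",np.round(np.percentile(Q[:,2],[5,50,95])*1000,1)); return r
                                                                                                                                                          ~~~~~~~~~~~~~^^^^^^^^^^^^^^^^^^
    return _quantile_unchecked(
        a, q, axis, out, overwrite_input, method, keepdims, weights)
    return _ureduce(a,
                    func=_quantile_ureduce_func,
    ...<5 lines>...
                    overwrite_input=overwrite_input,
                    method=method)
    r = func(a, **kwargs)
    result = _quantile(arr,
                       quantiles=q,
    ...<2 lines>...
                       out=out,
                       weights=wgt)
    slices_having_nans = np.isnan(arr[-1, ...])
                                  ~~~^^^^^^^^^
IndexError: index -1 is out of bounds for axis 0 with size 0
```

View pics/wrist3.png

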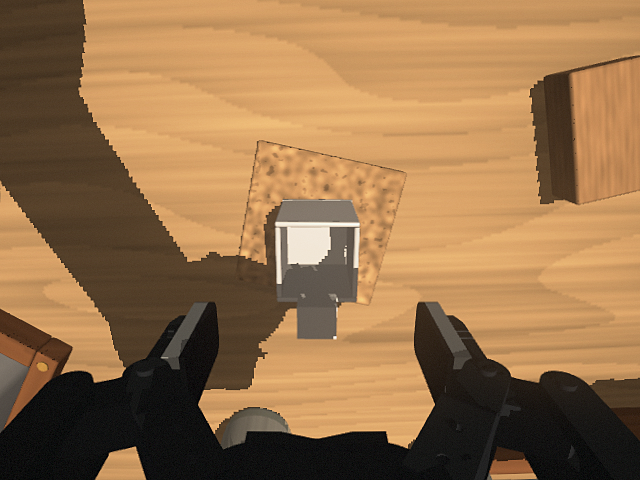

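The cup stands upright on the mat, rim at (275..360, 222..300), within about 5 mm of the mat's centre. Next is the cap.

Run:
```python
from h import *
s=sense(); print(s["time_s"],s["joint_pos"])
move_l([.443,.0275,.29],feed=.25)
ok={}
for a in np.arange(-3.0,3.1,.3):
    j=inverse_kinematics([.555,-.271,.17],down(a)); print(round(a,2),None if j is None else np.round(j,2))
movep([.54,-.271,.30],down(-.3)); s=sense(); print(s["time_s"],s["joint_pos"])
im,P=shot("wrist","wrist4"); x,y,z=np.moveaxis(P,-1,0)
m=(z>.174)&(z<.183)&(abs(x-.555)<.04)&(abs(y+.271)<.04); rect(P[m],"cap")
print(cv2.minEnclosingCircle((P[m][:,:2]*1000).astype(np.float32)))
```

```text
9.55 [-0.27829498  0.23341316  0.13939272  2.17902142 -0.04788388  0.73365532
  1.43377485]
-3.0 [-0.07  0.52  0.64  1.79 -0.38  0.95 -0.7 ]
-2.7 [-0.04  0.51  0.6   1.79 -0.35  0.94 -0.43]
-2.4 [-0.02  0.5   0.56  1.79 -0.32  0.94 -0.15]
-2.1 [-0.    0.5   0.53  1.79 -0.31  0.94  0.13]
-1.8 [ 0.03  0.49  0.49  1.79 -0.28  0.93  0.41]
-1.5 [ 0.06  0.49  0.45  1.79 -0.26  0.93  0.69]
-1.2 [ 0.06  0.49  0.44  1.78 -0.25  0.93  0.98]
-0.9 [ 0.07  0.48  0.43  1.78 -0.25  0.93  1.28]
-0.6 [ 0.07  0.48  0.43  1.78 -0.24  0.93  1.57]
-0.3 [ 0.08  0.48  0.42  1.78 -0.24  0.93  1.87]
-0.0 [ 0.09  0.48  0.41  1.78 -0.23  0.92  2.16]
0.3 [ 0.12  0.48  0.36  1.78 -0.21  0.92  2.44]
0.6 [ 0.7   0.5  -0.43  1.75  0.25  0.95  2.34]
0.9 [ 0.83  0.54 -0.62  1.74  0.36  0.98  2.55]
1.2 [ 1.06  0.67 -0.99  1.72  0.62  1.1   2.64]
1.5 [-0.34  0.71  1.11  1.81 -0.72  1.09 -2.18]
1.8 [-0.34  0.71  1.11  1.81 -0.72  1.09 -1.88]
2.1 [-0.34  0.71  1.11  1.81 -0.72  1.09 -1.58]
2.4 [-0.34  0.71  1.11  1.81 -0.72  1.09 -1.28]
2.7 [-0.34  0.71  1.11  1.81 -0.72  1.09 -0.98]
3.0 [-0.34  0.71  1.11  1.81 -0.72  1.09 -0.68]
11.4583 [ 0.04807444  0.33243298  0.45135842  1.6774117  -0.15674115  1.1688846
  1.81345762]
cap 5164 c [ 556.2 -270.1] size [54.8 54.8] ang 11.8 z [176.  178.3 179.5]
((555.9461059570312, -270.6632080078125), 28.034631729125977)
```

View pics/wrist4.png

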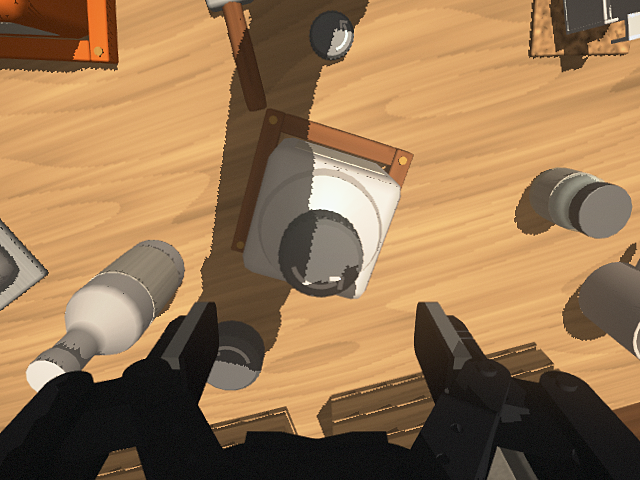

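The cap is centred at about (320,253) in the wrist image and measures 55 mm across, top at z 0.178, both as specified. Nothing is within reach of the fingers.

Run:
```python
from h import *
c=[.5557,-.2708]; R=down(-1.5)
command_gripper(.085)
movep([*c,.25],R); print(sense()["joint_pos"][6]); hit=move_l([*c,.170],feed=.1,until_force=15)
s=sense(); print("at",hit,s["position"],s["wrist_force"],s["time_s"])
if not hit:
    command_gripper(.045,90); s=sense(); print("grip",s["finger_gap"],s["gripper_force"],s["position"],s["wrist_force"],s["ft_torque"])
    z0=s["position"][2]; f0=s["wrist_force"]
    if .05<s["finger_gap"]<.06:
        for dz in (.003,.0055):
            move_l([*c,.170-dz],feed=.02); sleep(.2); s=sense(); print("press",dz,(s["position"]-np.array([*c,z0])).round(4),(s["wrist_force"]-f0).round(2),s["finger_gap"])
    print(s["time_s"],s["joint_pos"])
```

```text
0.7353976554872975
at False [ 0.55612383 -0.27118968  0.17068659] [-0.76054518  0.35737043  0.29919813] 13.7333
grip 0.05320235429204954 93.02876651287079 [ 0.55635259 -0.27097402  0.17118467] [-0.90144478  0.76814191  4.86650747] [ 0.14946298  0.05282461 -0.03669728]
press 0.003 [ 0.0007 -0.0002 -0.0026] [-0.99  0.83  2.55] 0.05333853995785516
press 0.0055 [ 0.0007 -0.0002 -0.0048] [-0.56  1.2   3.78] 0.052859989616395514
15.1083 [-0.06400765  0.52554744  0.62646121  1.79355577 -0.37399349  0.94135257
  0.79275941]
```

Run:
```python
from h import *
c=[.5557,-.2708]; z=.1645
for i in range(6):
    z-=.0007; move_l([*c,z],feed=.02); sleep(.15); s=sense(); print(round(z,4),s["position"].round(4),s["wrist_force"].round(2))
    if s["wrist_force"][2]>10.3: break
print(s["time_s"])
```

```text
0.1638 [ 0.5563 -0.271   0.1658] [-1.99  1.83  9.71]
0.1631 [ 0.5564 -0.271   0.1652] [-2.69  2.53  9.58]
0.1624 [ 0.5564 -0.271   0.1646] [-3.04  2.21 10.46]
16.3083
```

Run:
```python
from h import *
q=np.array(sense()["joint_pos"])
for t in (.3,.6,.9,1.25):
    # command only the last joint; compensate nothing else
    k=q.copy(); k[6]+=t; move_joints(k); s=sense()
    print(t,s["position"].round(4),s["wrist_force"].round(2),s["ft_torque"].round(2),round(s["finger_gap"],4),round(s["joint_pos"][6]-q[6],3))
    if abs(s["ft_torque"][2])>3: print("stop"); break
    if t==.3:
        # measured joints lag under load: keep the press
        if s["wrist_force"][2]<9.3: print("press lost"); break
print(s["time_s"])
```

```text
0.3 [ 0.5574 -0.2717  0.1668] [-1.37  0.87  9.02] [ 0.17  0.22 -0.02] 0.053 0.3
press lost
16.7
```

Run:
```python
from h import *
c=[.5557,-.2708]; a0=-1.5+.3
for z in (.1645,.163,.162,.161):
    move_l([*c,z],down(a0),feed=.02); sleep(.1); s=sense(); print(z,s["position"].round(4),s["wrist_force"].round(2),s["tcp_rot"][:,1].round(3))
    if s["wrist_force"][2]>10.3: break
for t in (.3,.6,.95):
    k=inverse_kinematics([*c,z],down(a0+t)); print(np.round(k-s["joint_pos"],2))
    move_joints(k); sleep(.1); s=sense()
    print(t,s["position"].round(4),s["wrist_force"].round(2),s["ft_torque"].round(2),round(s["finger_gap"],4))
    if abs(s["ft_torque"][2])>3: print("stop"); break
print(s["time_s"])
im,P=shot("side","side5"); cv2.imwrite("pics/side5c.png",cv2.resize(im[220:350,310:450],None,fx=4,fy=4)[...,::-1])
```

```text
0.1645 [ 0.5574 -0.2717  0.1669] [0.02 0.67 8.5 ] [0.932 0.363 0.004]
0.163 [ 0.5574 -0.2718  0.1656] [-0.31  0.16  9.77] [0.932 0.363 0.004]
0.162 [ 0.5574 -0.2718  0.1647] [-1.000e-02 -1.300e-01  1.126e+01] [0.932 0.363 0.004]
[ 0.05 -0.01 -0.08  0.    0.05 -0.01  0.25]
0.3 [ 0.5576 -0.272   0.1649] [ 0.3   0.11 10.71] [0.13 0.02 0.03] 0.0528
[ 0.05 -0.01 -0.08  0.    0.05 -0.01  0.26]
0.6 [ 0.5577 -0.272   0.1649] [ 0.49  0.44 10.63] [0.13 0.03 0.04] 0.0532
[ 0.06 -0.01 -0.09  0.    0.05 -0.01  0.3 ]
0.95 [ 0.5577 -0.2719  0.165 ] [ 0.27 -0.34 10.48] [0.15 0.02 0.05] 0.0532
19.1417
```

View pics/side5c.png

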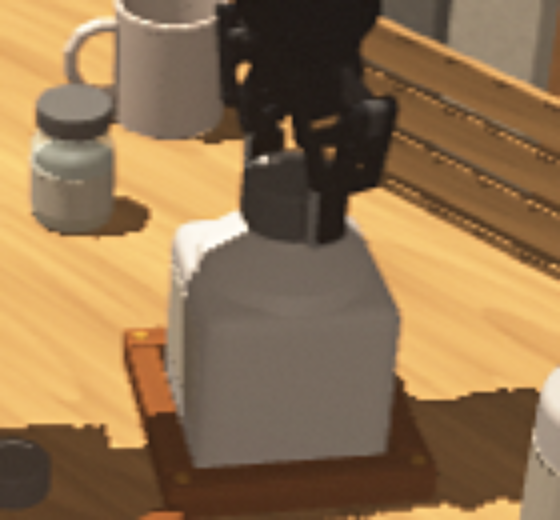

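Crop: the cap at (290,200) is held between the fingers, pressed onto the neck. Torque stayed low throughout the 1.25 rad turn. I'll lift gently while watching the force.

Run:
```python
from h import *
c=[.5570,-.2715]; R=down(-.25)
for z in (.166,.170,.174,.180):
    move_l([*c,z],R,feed=.03); sleep(.1); s=sense(); print(z,s["position"].round(4),s["wrist_force"].round(2),round(s["finger_gap"],4))
    if s["wrist_force"][2]<-6: print("stuck"); break
else:
    move_l([*c,.258],R,feed=.08); sleep(.5); s=sense(); print(s["position"].round(4),s["wrist_force"].round(2),round(s["finger_gap"],4),s["gripper_force"])
print(s["time_s"])
im,P=shot("side","side6"); cv2.imwrite("pics/side6c.png",cv2.resize(im[180:350,200:450],None,fx=3,fy=3)[...,::-1])
```

```text
0.166 [ 0.5578 -0.272   0.1679] [-1.66  0.58  7.97] 0.0533
0.17 [ 0.5578 -0.2719  0.1711] [0.31 0.27 5.06] 0.0535
0.174 [ 0.557  -0.2716  0.174 ] [-0.    0.7   2.85] 0.0533
0.18 [ 0.5567 -0.2713  0.1796] [ 0.49 -0.4  -0.59] 0.0529
[ 0.557  -0.2715  0.2579] [-0.57  0.03 -0.53] 0.0532 94.092375934124
22.425
```

View pics/side6c.png

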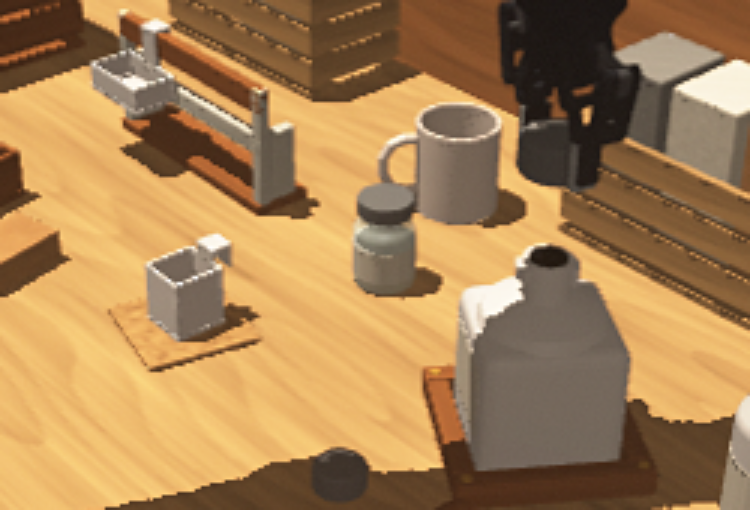

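Crop: the cap hangs level in the gripper at (555,155), above the open mouth at (548,257). The cup stands upright on the mat at (187,295) and the tray still hangs at (130,80). The cap's underside is about 7 cm above the mouth.

```bash
python3 -c "
from rig import *
print(finish_job())"
```

```text
the job is handed in; nothing more can be done
None
```

The job is handed in, though no verdict came back: the cup stands upright and released near the mat's centre (about 5 mm off), and the jar is open with the cap held level about 7 cm above the mouth, the arm at 22.4 s of the 53 s allowed.

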